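Jack up one side of the wax mill for its damping pads and hold it

ROBOT

A 7-joint arm with a two-finger parallel gripper is mounted at the origin on a cart in front of the work surface, level with it; the furniture and walls round the work are solid. World frame = base frame: x ahead of the robot, y to its left, z up, the work surface at z = 0. Lengths are in m, angles in degrees, forces in N, time in s.
With the tool pointing down it reaches from about 0.35 to 0.9 m from the base axis. Payload 8.1 kg.
Tool frame: the origin (TCP) lies at the very end of the fingers, on their centre line; the grasp point (between the pads) lies behind it (bot.pinch_z is the z of the grasp point in the tool frame, in m); z points along the fingers, y is the line along which they close (so a half turn about z gives the same grasp; the last joint's range is limited). The gripper opens to 92 mm and grips with 3 to 60 N. Pads are 19 mm wide; open, the fingers measure 130 mm over their backs; the gripper's body (75 mm by 190 mm) begins 47 mm behind the grasp point.
Start: joints at [-82.025, 24.895, 1.432, 90.138, -0.665, 64.973, -4.303], TCP at [0.15, 0.607, 0.227] pointing down, gripper open.
Joint ranges: [-149.89, 149.89], [-25.12, 119.58], [-72.63, 75.52], [4.76, 147.25], [-75.54, 255.54], [6.69, 114.76], [-157.13, 157.13]. Speed limits (degrees/s): [127.2, 127.2, 172.46, 172.46, 180, 180, 180].

INTERFACE

Orientations are given as [roll, pitch, yaw] about the fixed x, y, z axes, in that order (R = Rz(yaw) Ry(pitch) Rx(roll)).
In Python, from station import bot gives the robot as it stands.
- The arm moves only by the tool arm_command, never from a script. Its argument "plan" is a list of rows, each a list of 3 entries, a list of its own where there are three numbers: the shift along the tool's x, y, z normalised to -1 to 1, where 1 is 0.15 m, then the turn, a rotation vector about the tool's x, y, z normalised to -1 to 1, where 1 is 30 degrees, then the opening, from 0 (shut) to 1 (fully open). In form: [[[x, y, z], [wx, wy, wz], hand], ...]. A call has 1 to 5 rows; each row shifts and turns the commanded pose from where the row before left it, along the tool's axes as they then stand; what a row does not reach is not made up. A row lasts 1/8 s, in which the tool goes at most 62.5 mm and 10.7 degrees, less where a joint would pass 70% of its speed; a pose out of reach is approached as far as the arm can. A call with a number of a shift or a turn outside -1 to 1 is refused whole. A call with a gripper value outside its range is refused whole. The fingers move at their own pace and stop on an object; "grip_force" is the grip in N (left out, the last holds). Time passes only in rows, so rows that do not move let the fingers close. It gives the time, the measured TCP pose, the force, the opening and the grip force at its end, in the units of the state.
- bot.read_state(): the state, without advancing time (a new reading comes with each control period).
- bot.grab_frame(name): name is "side" or "top"; returns a dict with "pixels" (480x640x3 uint8, red, green, blue), "depth" (480x640 float32, m along the optical axis (not along the pixel's ray), 0 where there is no reading), "mtx" (3x3 intrinsics, pixels), "k1" (the pictures are not rectified: a ray, as slopes to the right and down, at radius r is drawn at 1 + k1 r^2 times it, then the intrinsics apply), "cam_to_world" (4x4, takes a point from camera to world coordinates). Camera axes: x right, y up, looking along -z (the intrinsics and any distortion apply to the point x, -y, -z); pixel columns grow to the right and rows downward; lengths in m; the calibration is good to about 2 mm. A picture is of the moment at which its call begins.
- bot.hand_in(): hands the job in; it is judged then, once.
The state is a dict: "time_s": time; "joint_pos": joint angles; "joint_vel": joint speeds; "tau": joint torques, N m; "tool_pos": TCP position; "orientation": TCP orientation; "contact_force": force on the tool from outside, world axes, zero at the start; "ft_torque": the same for the moment, N m; "finger_gap": finger opening in m; "grasp_force": force on a finger pad.
Only numpy, scipy, OpenCV 4.12 (cv2) and the standard library are available. Lean on these libraries where they do the work, as an engineer would, in place of code of your own. Each camera call takes 0.05 s, during which the arm holds its last target. There are 200 camera calls.

TASK

I want to slip damping pads under the right-hand feet of the small wax mill. First lock its table for tipping: swing the clamp lever with the black knob clockwise until its arm lies centred over the red mark. Then set the loose red lever jack flat on the bench with its saddle centred under the yellow lifting lug on the mill's right side, push the jack's handle all the way down, and finish while still holding it down so that the jack alone keeps that side up, without shoving the mill about or disturbing the pads, moulds or powder bottle.

Things in the scene. Friction and masses are not known exactly. Their poses are not given: they have to be found in the camera images.
- mill: Bench-top wax milling machine, 7 kg, loose on 4 rubber feet (x +-82, y +-64 mm). Origin: centre of its footprint, on the bench. Its x points to its back (column), y to its left, z up; front roughly to the robot. Grey base 200 (x) x 160 (y) mm, z 14 to 49; table x +-35, y +-85, z to 82; head (x > -36, |y| < 30, above z 150) and column to z 320 mm.
- lift_point (a point): Marked lift point: centre of the underside of the yellow lug (black ring on its top, 8 mm higher). In the mill's frame x 20, y -101, z 27 mm. The lug is a level plate, 50 mm along the mill's x, out to y -123 from the mill's right side (y -80). The bench under lug and base (14 mm clear) is free. When lifted, the mill tips about its left feet.
- clamp_lever (a joint): Table clamp lever at the mill's front right corner, rad; upright axis, grows clockwise seen from above. 0: arm points to the mill's right (-y), over the green dot, free; 1.2: arm centred over the red dot, locked; 1.57 would point to the mill's front (-x). Stops 0 and 1.7; starts at 0 to 0.3. Needs about 1 N at the knob and stays where it is left.
- lever_axis (a point): Point on the lever's axis, at the height of the knob's middle (mill's frame: x -66, y -48, z 92 mm).
- lever_knob (a point): Middle of the lever's black upright knob, a round grip 20 mm in diameter and about 28 mm high (13 mm of it above this point, 13 below), on the end of the arm 55 mm from the axis. The arm passes 14 to 23 mm below this point.
- red_mark (a point): Red dot, 17 mm across, on top of the base, 21.5 mm from the lever's axis; the 8 mm thick arm passes over it, 22 mm higher.
- jack: Loose red lever jack, 0.8 kg. Origin: underside of the base plate, below the cheeks. x points from handle to toe, z up. Base 250 x 64 x 7 mm (x -150 to 100), 13 mm high side rims up to x 76. Two red cheeks form a block 36 mm wide (y +-18), x -34 to 22, z 7 to 64, handle in the gap: grasp it across y from above. Toe 26 mm wide, saddle at x 79.
- jack_grip (a point): Grasp point of the jack, between its cheeks: jack's frame x -12, y 0, z 50 mm (cheeks' top is 14 mm higher).
- saddle_top (a point): Centre of the top of the round steel saddle, 26 mm in diameter, on the jack's toe: jack's frame x 79, y 0, z 20 mm when down; 43 mm when fully up. Rises 50 mm per rad of handle (about 1 mm for each 2.7 mm of the handle pad), so it meets the lug after 7 mm.
- jack_handle (a joint): Handle's angle from rest, rad: 0 rest (it rises rearwards, 0.50 above level), 0.46 fully down (stop); the saddle follows it. No ratchet: spring and load bring it up again when let go. Fully down under the mill takes about 10 to 18 N on the pad.
- handle_pad (a point): Middle of the top of the black rubber pad (56 long, 30 wide, 18 mm thick) on the handle's end: press down here. It swings 140 mm from the pivot (jack's frame x -20, z 50 mm) and lies 9 mm above the handle's line. In the jack's frame about x -139, z 125 at rest, x -160, z 65 mm fully down.
- mould_teal: Teal rubber mould 62 x 87 x 26 mm, behind, to be left alone. Origin: centre of its underside.
- mould_green: Green rubber mould 58 x 82 x 24 mm lying on the teal one, to be left alone. Origin: centre of its underside.
- talc_bottle: White powder bottle with blue cap, 60 mm across, 144 mm high, to be left alone. Origin: centre of its underside.
- damping_pad_1: Black ribbed rubber pad 44 x 44 x 7 mm lying in front, for the person to fit later; to be left alone. Origin: centre of its underside.
- damping_pad_2: The second such pad; to be left alone.

How it is judged (in metres and radians):
On the way, in this order (a step that is already met when the one before it is completed fails the run):
1. the clamp lever's arm lies over the red mark (value of joint clamp_lever between 1.02 and 1.38 rad), for 0.3 s.
2. the jack stands flat on the bench with its saddle under the lift point, its handle up (horizontal distance between saddle_top and lift_point below 0.012 m and height (world z) of jack below 0.006 m and angle between jack's own z axis and vertical below 0.06 rad and value of joint jack_handle below 0.12 rad), for 0.3 s.
3. the handle is down and the lug side of the mill is up (value of joint jack_handle above 0.4 rad and height (world z) of lift_point above 0.037 m and horizontal distance between saddle_top and lift_point below 0.012 m), for 0.3 s.
At the end, for the whole second after the job is handed in: Fingers press on the jack (>1.5 N), handle joint >0.40 rad, jack flat, saddle within 12 mm of the lift point in plan and carrying the mill (>8 N), lift point >37 mm above the bench, robot not touching the mill, clamp lever at 1.2 +-0.18 rad, mill and jack at rest (all of step 1 and all of step 3 and height (world z) of jack below 0.006 m and angle between jack's own z axis and vertical below 0.06 rad and contact force between the fingers and jack above 1.5 N and contact force between jack_saddle and mill above 8 N and contact force between each of the arm, the fingers and mill below 0.5 N and linear speed of each of mill, jack below 0.02 m/s); the arm keeps its last pose, push and grip.
It fails at once if the mill was shoved more than 30 mm (distance of mill from where it was at the start of the episode above 0.03 m).
It fails at once if the mill was tipped too far (angle between mill's own z axis and vertical above 0.16 rad).
It fails at once if a damping pad, mould or the powder bottle was moved more than 20 mm (distance of any of mould_teal, mould_green, talc_bottle, damping_pad_1, damping_pad_2 from where it was at the start of the episode above 0.02 m).
It also fails if it takes over 70 s, if anything falls off the work surface, if the arm or the gripper's body presses on something with over 40 N, if the wrist force passes 120 N, or if a joint passes its speed limit or range.

## Working session

There is one attempt and no reset: what is moved stays moved. The work goes in short steps, Python scripts to look and compute and a tool call to move; the robot and the scene stay as the last step left them, time stands still between calls to the robot, and variables do not carry over. Pictures are saved under pics/ and viewed, at most 10 in all, crops included, and the job is handed in when it is done.

Besides the shell and the picture viewer there is one more tool, called after "Emit:" as a command line: name --argument value ..., lists and objects as JSON in quotes. arm_command: Moves the arm, as the interface text tells. Scaled input: -1 to 1 covers 0.15 m each way for a shift and 30 degrees each way for a turn. Its arguments: {"type":"object","properties":{"plan":{"type":"array"},"grip_force":{"type":"number"}},"required":["plan"]}

```bash
mkdir -p pics; cat > h.py <<'E'
import numpy as np, cv2
from station import bot
def grab(n):
    f=bot.grab_frame(n); return f
def pts(f):
    # world xyz per pixel from depth
    h,w=f["depth"].shape; u,v=np.meshgrid(np.arange(w),np.arange(h))
    uv=np.stack([u,v],-1).reshape(-1,1,2).astype(float)
    s=cv2.undistortPoints(uv,np.array(f["mtx"]),np.array([f["k1"],0,0,0.])).reshape(h,w,2)
    d=f["depth"]; c=np.stack([s[...,0]*d,-s[...,1]*d,-d,np.ones_like(d)],-1)
    return (c@np.array(f["cam_to_world"]).T)[...,:3]
def ray(f,u,v,z):
    s=cv2.undistortPoints(np.array([[[u,v]]],float),np.array(f["mtx"]),np.array([f["k1"],0,0,0.]))[0,0]
    T=np.array(f["cam_to_world"]); d=T[:3,:3]@[s[0],-s[1],-1]; o=T[:3,3]
    return o+d*(z-o[2])/d[2]
def save(f,n): cv2.imwrite("pics/"+n,f["pixels"][...,::-1])
E
python3 - <<'E'
from h import *
for n in("top","side"):
    f=grab(n); save(f,n+"0.png"); print(n,np.round(f["cam_to_world"],3).tolist(),f["mtx"],f["k1"])
    np.savez(n+"0.npz",**f)
print(bot.read_state(),bot.pinch_z)
E
```

```text
top [[0.013, 0.981, -0.193, 0.385], [-1.0, 0.016, 0.016, -0.085], [0.019, 0.193, 0.981, 1.096], [0.0, 0.0, 0.0, 1.0]] [[467.1202089    0.         322.80072665]
 [  0.         467.1202089  238.02109271]
 [  0.           0.           1.        ]] 0.03702630320174923
side [[0.882, 0.213, -0.421, -0.1], [-0.471, 0.358, -0.806, -1.381], [-0.021, 0.909, 0.416, 0.798], [0.0, 0.0, 0.0, 1.0]] [[607.22626111   0.         323.37775516]
 [  0.         607.22626111 236.3115888 ]
 [  0.           0.           1.        ]] -0.012207854086609998
{'time_s': 0.1, 'joint_pos': array([-82.02375503,  24.93240044,   1.43093542,  90.18154464,
        -0.66373986,  64.97297669,  -4.30380968]), 'joint_vel': array([ 0.07822573, -0.06097693, -0.06789604, -0.03129867,  0.01895881,
        0.09616904, -0.00245159]), 'tau': array([ 2.62416586e-03, -6.69115591e+01,  9.87712853e-01, -3.15143824e+01,
       -6.05313177e-02,  3.73814930e-02,  5.41602560e-05]), 'tool_pos': array([0.14961488, 0.60638072, 0.22603992]), 'orientation': array([-1.79921777e+02,  8.01817794e-03,  1.66140693e+02]), 'contact_force': array([ 0.48769917, -0.42264694,  0.74292093]), 'ft_torque': array([ 0.00407808, -0.00811687, -0.06531159]), 'grasp_force': 0.0, 'finger_gap': 0.09150548545820329} -0.0188
```

View pics/top0.png

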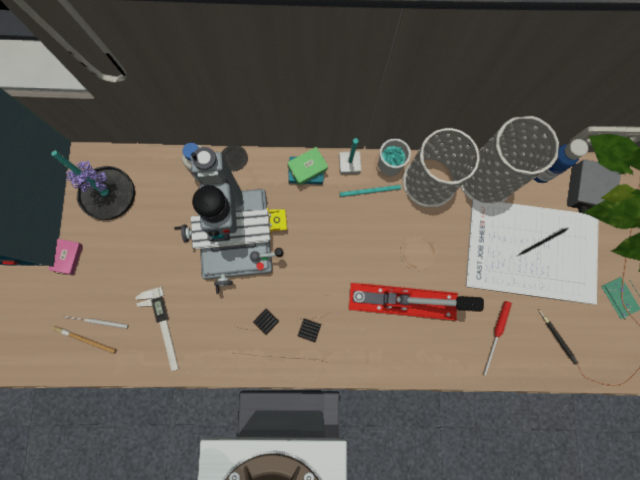

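View pics/side0.png

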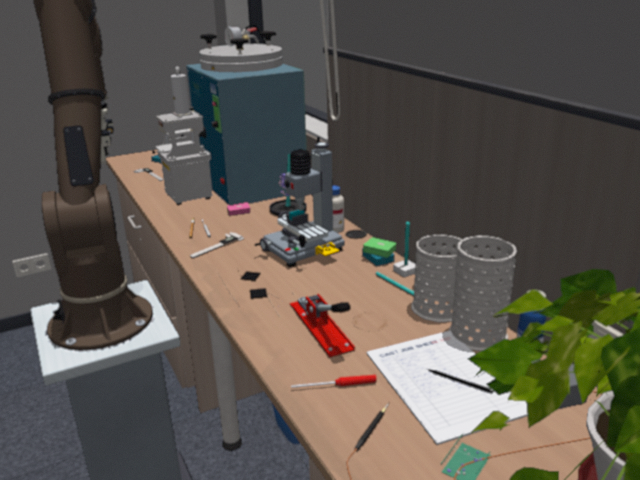

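The top view shows the mill with its lug at (277,220), knob (279,253) and red dot (260,266). The jack is at (405,300) with its saddle at (360,297) and its handle to the right. The damping pads are at (266,321) and (310,330). I'll measure these next.

```bash
python3 - <<'E'
from h import *
f=dict(np.load("top0.npz")); P=pts(f); hsv=cv2.cvtColor(f["pixels"],cv2.COLOR_RGB2HSV)
H,S,V=[hsv[...,i].astype(int) for i in range(3)]
def blob(m,box,name,z=None):
    x0,x1,y0,y1=box; k=np.zeros_like(m,np.uint8); k[y0:y1,x0:x1]=m[y0:y1,x0:x1]
    n,l,st,c=cv2.connectedComponentsWithStats(k); i=1+np.argmax(st[1:,4]); mm=l==i
    q=P[mm]; print(name,"area",st[i,4],"px",c[i].round(1),"depth med",np.round(np.median(q,0),4),"ray",None if z is None else ray(f,*c[i],z).round(4))
    return mm
red=((H<8)|(H>172))&(S>150)&(V>70)
blob(red,(250,272,255,275),"reddot",.049)
yel=(H>20)&(H<35)&(S>150)&(V>100)
m=blob(yel,(262,295,200,240),"lug",.035)
def rect(m,z):
    c,_=cv2.findContours(m.astype(np.uint8),cv2.RETR_EXTERNAL,cv2.CHAIN_APPROX_NONE); c=max(c,key=cv2.contourArea)
    w=np.array([ray(f,*p[0],z)[:2] for p in c],np.float32); r=cv2.minAreaRect(w); print(" rect",np.round(r[0],4),np.round(r[1],4),round(r[2],2)); print(cv2.boxPoints(r).round(4).tolist())
rect(m,.035)
dark=(V<60)
blob((V<50),(272,290,244,262),"knob",.105)
blob((V<50),(267,286,212,228),"ring",.035)
m=blob(red,(340,470,275,330),"jack",.007); 
m2=cv2.morphologyEx(m.astype(np.uint8),cv2.MORPH_CLOSE,np.ones((15,15)));rect(m2,.01)
blob(dark,(450,490,290,316),"hpad",.125)
m=blob(dark,(250,282,305,337),"pad1",.007)
blob(dark,(296,325,315,345),"pad2",.007)
# mill base heights: pixels z in .044-.055
zz=(P[...,2]>.042)&(P[...,2]<.056)
m=blob(zz,(195,275,185,285),"base")
g=np.zeros_like(zz);g[185:285,195:278]=zz[185:285,195:278];q=P[g];r=cv2.minAreaRect(q[:,:2].astype(np.float32));print(r)
big=cv2.resize(f["pixels"][170:345,160:330],None,fx=4,fy=3.4,interpolation=cv2.INTER_CUBIC); 
a=cv2.resize(f["pixels"][180:290,170:300],None,fx=6,fy=5.4,interpolation=cv2.INTER_CUBIC); cv2.imwrite("pics/mill.png",a[:600,:,::-1])
b=cv2.resize(f["pixels"][270:335,335:495],None,fx=5,fy=5,interpolation=cv2.INTER_CUBIC); cv2.imwrite("pics/jack.png",b[...,::-1])
E
```

```text
reddot area 35 px [259.7 265.8] depth med [0.5244 0.0377 0.0502] ray [0.5249 0.0385 0.049 ]
lug area 332 px [277.8 219.7] depth med [0.6356 0.002  0.0347] ray [0.6356 0.0024 0.035 ]
 rect [0.6379 0.0046] [0.0561 0.0411] 7.14
[[0.6075000166893005, 0.0215000007301569], [0.6126000285148621, -0.019300000742077827], [0.6682000160217285, -0.012299999594688416], [0.663100004196167, 0.0284000001847744]]
knob area 21 px [279.5 253.8] depth med [ 0.5437 -0.0103  0.1027] ray [ 0.5441 -0.0093  0.105 ]Traceback (most recent call last):
  File "<stdin>", line 19, in <module>
  File "<stdin>", line 6, in blob
    return _wrapfunc(a, 'argmax', axis=axis, out=out, **kwds)
    return bound(*args, **kwds)
ValueError: attempt to get argmax of an empty sequence
```

```bash
cat > m.py <<'E'
from h import *
f=dict(np.load("top0.npz")); P=pts(f); hsv=cv2.cvtColor(f["pixels"],cv2.COLOR_RGB2HSV)
H,S,V=[hsv[...,i].astype(int) for i in range(3)]
def blob(m,box,name,z=None):
    x0,x1,y0,y1=box; k=np.zeros_like(m,np.uint8); k[y0:y1,x0:x1]=m[y0:y1,x0:x1]
    n,l,st,c=cv2.connectedComponentsWithStats(k)
    if n<2: print(name,"none"); return k>0
    i=1+np.argmax(st[1:,4]); mm=l==i
    q=P[mm]; print(name,"area",st[i,4],"px",c[i].round(1),"depth med",np.round(np.median(q,0),4),"ray",None if z is None else ray(f,*c[i],z).round(4))
    return mm
red=((H<8)|(H>172))&(S>150)&(V>70)
def rect(m,z):
    c,_=cv2.findContours(m.astype(np.uint8),cv2.RETR_EXTERNAL,cv2.CHAIN_APPROX_NONE); c=max(c,key=cv2.contourArea)
    w=np.array([ray(f,*p[0],z)[:2] for p in c],np.float32); r=cv2.minAreaRect(w); print(" rect",np.round(r[0],4),np.round(r[1],4),round(r[2],2)); print(cv2.boxPoints(r).round(4).tolist())
dark=(V<60)
blob((V<100),(270,284,213,228),"ring",.035)
m=blob(red,(340,470,275,330),"jack",.007)
m2=cv2.morphologyEx(m.astype(np.uint8),cv2.MORPH_CLOSE,np.ones((15,15)));rect(m2,.01)
blob(dark,(450,490,290,316),"hpad",.125)
blob((S<90)&(V>90),(350,367,288,306),"saddle",.02)
blob(dark,(250,282,305,337),"pad1",.007)
blob(dark,(296,325,315,345),"pad2",.007)
zz=(P[...,2]>.042)&(P[...,2]<.056)
m=blob(zz,(195,275,240,285),"base front")
rect(m,.049)
cv2.imwrite("pics/mill.png",cv2.resize(f["pixels"][180:290,170:300],None,fx=6,fy=5.4,interpolation=cv2.INTER_CUBIC)[:,:,::-1])
cv2.imwrite("pics/jack.png",cv2.resize(f["pixels"][270:335,335:495],None,fx=5,fy=5,interpolation=cv2.INTER_CUBIC)[...,::-1])
E
python3 m.py
```

```text
ring none
jack area 1915 px [405.5 302.1] depth med [ 0.443  -0.3023  0.0076] ray [ 0.4512 -0.297   0.007 ]
 rect [ 0.4534 -0.2905] [0.2484 0.0638] 85.29
[[0.4113999903202057, -0.4115999937057495], [0.4749999940395355, -0.41690000891685486], [0.49540001153945923, -0.16940000653266907], [0.4318000078201294, -0.16410000622272491]]
hpad area 343 px [469.4 303.4] depth med [ 0.444  -0.4057  0.1262] ray [ 0.4435 -0.4061  0.125 ]
saddle area 152 px [359.8 296.6] depth med [ 0.4608 -0.1902  0.0183] ray [ 0.4612 -0.1896  0.02  ]
pad1 area 303 px [265.4 321.2] depth med [0.4036 0.025  0.0057] ray [0.4033 0.0253 0.007 ]
pad2 area 299 px [309.1 329.9] depth med [ 0.3847 -0.0748  0.0059] ray [ 0.385  -0.0748  0.007 ]
base front area 1553 px [232.2 261.2] depth med [0.534  0.1038 0.0483] ray None
 rect [0.5277 0.0941] [0.0863 0.1465] 6.77
[[0.47620001435279846, 0.16179999709129333], [0.4934999942779541, 0.016300000250339508], [0.579200029373169, 0.026499999687075615], [0.5619000196456909, 0.1720000058412552]]
```

```bash
sleep 1; ls pics
```

```text
jack.png
mill.png
side0.png
top0.png
```

View pics/mill.png

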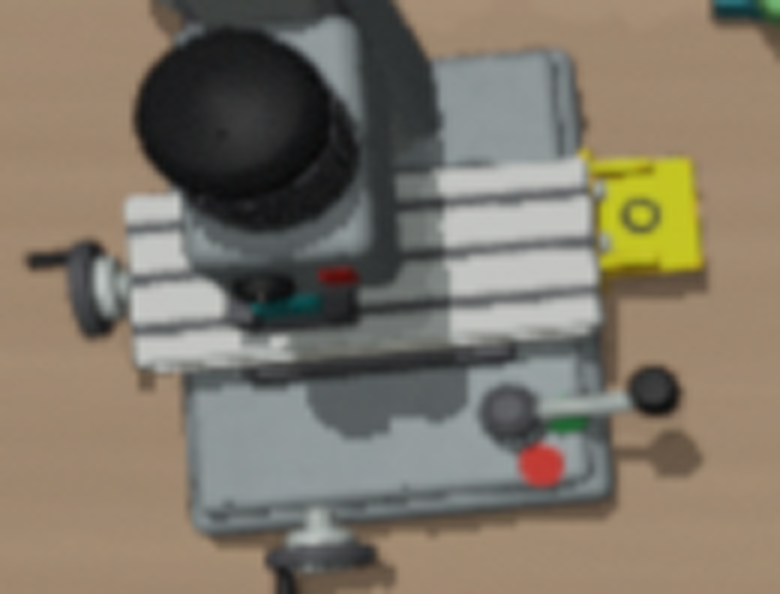

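View pics/jack.png

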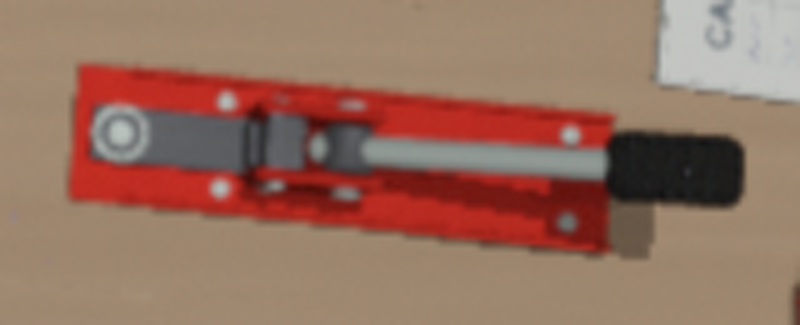

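```bash
cat >> h.py <<'E'
from scipy.spatial.transform import Rotation as Ro
def rows(wps,hand,start=None,step=.055,turn=10.):
    """print rows to (x,y,z,yaw) waypoints, tool pointing down"""
    s=bot.read_state()
    p,R=(s["tool_pos"],Ro.from_euler("xyz",s["orientation"],degrees=True)) if start is None else (np.array(start[:3]),Ro.from_euler("xyz",[180,0,start[3]],degrees=True))
    for w in wps:
        q=np.array(w[:3]); Q=Ro.from_euler("xyz",[180,0,w[3]],degrees=True)
        rv=(R.inv()*Q).as_rotvec(degrees=True); n=max(1,int(np.ceil(max(np.linalg.norm(q-p)/step,np.linalg.norm(rv)/turn))))
        for i in range(n):
            d=R.inv().apply((q-p)/(n-i)); r=(R.inv()*Q).as_rotvec()/(n-i)
            d,t=np.round(d/.15,3),np.round(np.degrees(r)/30,3); print([d.tolist(),t.tolist(),hand])
            p=p+R.apply(d*.15); R=R*Ro.from_rotvec(np.radians(t*30))
        print("  at",p.round(4),R.as_euler("xyz",degrees=True).round(1))
E
python3 - <<'E'
from h import *
f=dict(np.load("top0.npz"))
ring=ray(f,276.25,219.4,.035);knob=ray(f,278.6,251.8,.105);ax=ray(f,254.6,255.5,.088);red=ray(f,259.7,265.8,.049)
sad=ray(f,358.7,296,.02)
print("ring",ring,"knob",knob,"ax",ax,"red",red,"sad",sad,"pen",ray(f,340,194,.005),ray(f,400,187,.005))
psi=np.radians(6.9);R=np.array([[np.cos(psi),-np.sin(psi)],[np.sin(psi),np.cos(psi)]])
a1=R@(np.array([-86,53])*1e-3)+ring[:2]  # axis from lug
d=R.T@(knob[:2]-a1);print("axis pred",a1,"knob rel (mill)",d,np.hypot(*d),"theta",np.arctan2(-d[0],-d[1]))
dr=R.T@(red[:2]-a1);print("red rel",dr,np.hypot(*dr),"theta",np.arctan2(-dr[0],-dr[1]))
print("jack from rect: saddle",np.array([.4534,-.2905])+.104*np.array([np.cos(np.radians(85.29)),np.sin(np.radians(85.29))]))
th=np.arctan2(-d[0],-d[1])
rows([(.32,.42,.25,130),(.40,.1,.25,110),(.48,-.06,.22,100),(knob[0],knob[1],.2,97-np.degrees(th))],.45)
E
```

```text
ring [0.63617047 0.00600364 0.035     ] knob [ 0.54830307 -0.00733775  0.105     ] ax [0.54213946 0.04581851 0.088     ] red [0.52497274 0.03849633 0.049     ] sad [ 0.46260811 -0.18724371  0.02      ] pen [ 0.70924431 -0.14376053  0.005     ] [ 0.72954309 -0.28995481  0.005     ]
axis pred [0.54442609 0.04828801] knob rel (mill) [-0.0028338  -0.05568865] 0.055760706710247805 theta 0.050842707415882184
red rel [-0.02048879 -0.0073837 ] 0.021778653640844046 theta 1.2249064779471366
jack from rect: saddle [ 0.4619397 -0.1868512]
[[-0.28, -0.187, -0.032], [-0.0, 0.0, 0.241], 0.45]
[[-0.301, -0.15, -0.032], [-0.001, 0.0, 0.241], 0.45]
[[-0.318, -0.111, -0.031], [-0.0, 0.0, 0.241], 0.45]
[[-0.33, -0.07, -0.032], [-0.001, 0.001, 0.241], 0.45]
[[-0.335, -0.028, -0.032], [-0.0, 0.0, 0.241], 0.45]
  at [0.32   0.4201 0.25  ] [-180.    0.  130.]
[[-0.33, -0.16, 0.0], [-0.0, 0.0, 0.111], 0.45]
[[-0.338, -0.141, 0.0], [-0.0, 0.0, 0.111], 0.45]
[[-0.346, -0.121, 0.0], [-0.0, 0.0, 0.111], 0.45]
[[-0.352, -0.101, 0.0], [-0.0, 0.0, 0.111], 0.45]
[[-0.358, -0.08, 0.0], [-0.0, 0.0, 0.111], 0.45]
[[-0.362, -0.06, 0.001], [-0.0, 0.0, 0.111], 0.45]
  at [0.4    0.1    0.2499] [-180.    0.  110.]
[[-0.296, 0.034, 0.05], [-0.0, 0.0, 0.083], 0.45]
[[-0.294, 0.047, 0.05], [-0.0, 0.0, 0.084], 0.45]
[[-0.292, 0.06, 0.05], [-0.0, 0.0, 0.083], 0.45]
[[-0.29, 0.072, 0.05], [-0.0, 0.0, 0.084], 0.45]
  at [ 0.48 -0.06  0.22] [-180.    0.  100.]
[[0.134, 0.255, 0.067], [-0.0, 0.0, 0.098], 0.45]
[[0.146, 0.247, 0.066], [-0.0, 0.0, 0.099], 0.45]
  at [ 0.5482 -0.0073  0.2   ] [-180.     0.    94.1]
```

Emit:
arm_command --plan '[[[-0.28,-0.19,-0.03],[0,0,0.24],0.45],[[-0.3,-0.15,-0.03],[0,0,0.24],0.45],[[-0.32,-0.11,-0.03],[0,0,0.24],0.45],[[-0.33,-0.07,-0.03],[0,0,0.24],0.45],[[-0.335,-0.03,-0.03],[0,0,0.24],0.45]]'

```text
time_s: 0.72
tool_pos: [0.321, 0.4185, 0.2492]
orientation: [-180.0, 0.0, 129.9]
contact_force: [0.9, 0.3, 1.0]
finger_gap: 0.0463
grasp_force: 0.0
```

Emit:
arm_command --plan '[[[-0.33,-0.16,0],[0,0,0.11],0.45],[[-0.34,-0.14,0],[0,0,0.11],0.45],[[-0.345,-0.12,0],[0,0,0.11],0.45],[[-0.35,-0.1,0],[0,0,0.11],0.45],[[-0.36,-0.08,0],[0,0,0.11],0.45]]'

```text
time_s: 1.35
tool_pos: [0.3883, 0.152, 0.2492]
orientation: [180.0, -0.0, 113.5]
contact_force: [0.9, 0.5, 0.7]
finger_gap: 0.0412
grasp_force: 0.0
```

```bash
python3 - <<'E'
from h import *
print(bot.read_state()["tool_pos"],bot.read_state()["orientation"],bot.read_state()["joint_pos"])
rows([(.42,.02,.22,104),(.548,-.007,.17,94)],.45)
E
```

```text
[0.38834476 0.15196623 0.24917834] [ 1.79994923e+02 -1.48193026e-02  1.13542727e+02] [-52.01176487   3.04080276  24.87174496 116.60923279  -1.48357009
  60.6337404   -2.90056607]
[[-0.297, -0.053, 0.065], [0.0, -0.0, 0.106], 0.45]
[[-0.299, -0.036, 0.065], [0.0, -0.0, 0.106], 0.45]
[[-0.301, -0.019, 0.064], [0.0, -0.001, 0.106], 0.45]
  at [0.42   0.0201 0.22  ] [180.   0. 104.]
[[-0.127, 0.261, 0.111], [0.0, 0.0, 0.111], 0.45]
[[-0.112, 0.269, 0.111], [0.0, 0.0, 0.111], 0.45]
[[-0.096, 0.274, 0.112], [0.0, 0.0, 0.111], 0.45]
  at [ 0.548 -0.007  0.17 ] [180.   0.  94.]
```

Emit:
arm_command --plan '[[[-0.3,-0.05,0.065],[0,0,0.106],0.45],[[-0.3,-0.035,0.065],[0,0,0.106],0.45],[[-0.3,-0.02,0.065],[0,0,0.106],0.45],[[-0.127,0.26,0.11],[0,0,0.11],0.45],[[-0.112,0.27,0.11],[0,0,0.11],0.45]]'

```text
time_s: 1.98
tool_pos: [0.5073, 0.0032, 0.1866]
orientation: [180.0, -0.0, 97.4]
contact_force: [0.3, 1.2, 0.1]
finger_gap: 0.0414
grasp_force: 0.0
```

Emit:
arm_command --plan '[[[-0.096,0.274,0.11],[0,0,0.11],0.45],[[0,0,0],[0,0,0],0.45]]'

```text
time_s: 2.22
tool_pos: [0.5502, -0.0061, 0.1684]
orientation: [-179.9, 0.1, 94.1]
contact_force: [-0.8, -0.9, 0.1]
finger_gap: 0.0413
grasp_force: 0.0
```

```bash
python3 - <<'E'
from h import *
f=grab("side");save(f,"s1.png");cv2.imwrite("pics/s1c.png",cv2.resize(f["pixels"][160:280,230:390],None,fx=5,fy=5,interpolation=cv2.INTER_CUBIC)[...,::-1])
rows([(.5483,-.0073,.085,94)],.45)
E
```

```text
[[-0.005, -0.001, 0.281], [-0.002, 0.001, 0.003], 0.45]
[[-0.004, -0.002, 0.28], [-0.003, 0.002, 0.002], 0.45]
  at [ 0.5482 -0.0073  0.085 ] [180.  -0.  94.]
```

View pics/s1c.png

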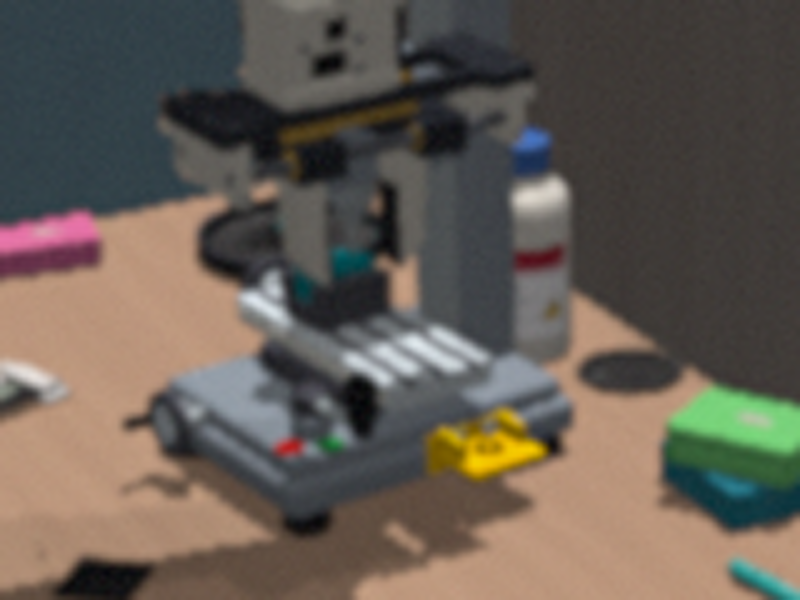

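The side crop shows the knob at (357,405), centred below the two fingers at (310,250) and (400,220). I'll lower straight down and grip lightly.

Emit:
arm_command --plan '[[[0,-0.01,0.28],[0,0,0],0.45],[[0,0,0.27],[0,0,0],0.45],[[0,0,0],[0,0,0],0.45]]'

```text
time_s: 2.65
tool_pos: [0.5444, -0.0048, 0.0866]
orientation: [-179.7, -0.0, 94.2]
contact_force: [0.6, -0.1, -1.0]
finger_gap: 0.0414
grasp_force: 0.0
```

Emit:
arm_command --plan '[[[0,0,0],[0,0,0],0.15],[[0,0,0],[0,0,0],0.15],[[0,0,0],[0,0,0],0.15],[[0,0,0],[0,0,0],0.15]]' --grip_force 5

```text
time_s: 3.15
tool_pos: [0.5485, -0.0053, 0.0892]
orientation: [179.9, -0.0, 94.2]
contact_force: [0.3, -0.0, 8.6]
finger_gap: 0.0195
grasp_force: 5.0
```

```bash
python3 - <<'E'
from h import *
s=bot.read_state();p=s["tool_pos"];print(p,s["finger_gap"],s["grasp_force"],s["contact_force"])
a=np.array([.5443,.0482]);psi=6.9
d=p[:2]-a; t0=-np.arctan2(d[1],d[0])-np.radians(90-psi); 
# arm dir world angle = 270-theta+psi-? : mill (-sin t,-cos t) -> angle 270-t(deg)+psi
t0=np.radians((270+psi-np.degrees(np.arctan2(d[1],d[0])))%360);print("theta",t0,"r",np.hypot(*d))
W=[]
for t in np.linspace(t0,1.2,9)[1:]:
    g=np.radians(270-np.degrees(t)+psi); W.append((a[0]+.055*np.cos(g),a[1]+.055*np.sin(g),p[2],90+psi-np.degrees(t)))
rows(W,.15)
E
```

```text
[ 0.54847726 -0.00526843  0.08924733] 0.019501792298907004 5.000241002999246 [ 0.25301025 -0.01335217  8.60661838]
theta 0.04246043535139989 r 0.05363135872056455
[[-0.006, -0.053, -0.0], [0.005, -0.001, 0.267], 0.15]
  at [ 0.5406 -0.0067  0.0892] [-180.     0.    86.2]
[[0.004, -0.053, -0.0], [-0.0, 0.0, 0.277], 0.15]
  at [ 0.5327 -0.0056  0.0892] [-180.     0.    77.9]
[[0.004, -0.053, -0.0], [0.0, 0.0, 0.276], 0.15]
  at [ 0.5251 -0.0034  0.0892] [180.    0.   69.6]
[[0.004, -0.053, -0.0], [0.0, 0.0, 0.276], 0.15]
  at [ 0.5178 -0.      0.0892] [180.    0.   61.3]
[[0.004, -0.052, -0.0], [0.0, 0.0, 0.277], 0.15]
  at [0.5113 0.0042 0.0892] [180.   0.  53.]
[[0.004, -0.053, -0.0], [0.0, 0.0, 0.276], 0.15]
  at [0.5053 0.0095 0.0892] [180.    0.   44.7]
[[0.004, -0.053, -0.0], [0.0, 0.0, 0.276], 0.15]
  at [0.5001 0.0156 0.0892] [180.    0.   36.4]
[[0.003, -0.053, -0.0], [0.0, 0.0, 0.277], 0.15]
  at [0.4958 0.0222 0.0892] [180.    0.   28.1]
```

Emit:
arm_command --plan '[[[0,0,-0.03],[0,0,0],0.15],[[0,0,0],[0,0,0],0.15]]'

```text
time_s: 3.4
tool_pos: [0.547, -0.0052, 0.0926]
orientation: [-180.0, -0.0, 94.2]
contact_force: [-0.9, 0.5, 0.1]
finger_gap: 0.0192
grasp_force: 5.0
```

Vertical force is gone. Now I'll swing the lever.

Emit:
arm_command --plan '[[[-0.006,-0.053,0],[0,0,0.27],0.15],[[0.004,-0.053,0],[0,0,0.277],0.15],[[0.004,-0.053,0],[0,0,0.277],0.15],[[0.004,-0.053,0],[0,0,0.277],0.15]]'

```text
time_s: 3.9
tool_pos: [0.5174, 0.0016, 0.0927]
orientation: [180.0, -0.1, 61.0]
contact_force: [4.5, 4.8, -3.7]
finger_gap: 0.0192
grasp_force: 5.0
```

Emit:
arm_command --plan '[[[0.004,-0.053,0],[0,0,0.277],0.15],[[0.004,-0.053,0],[0,0,0.277],0.15],[[0.004,-0.053,0],[0,0,0.277],0.15],[[0.004,-0.053,0],[0,0,0.277],0.15],[[0,0,0],[0,0,0],0.15]]'

```text
time_s: 4.53
tool_pos: [0.4958, 0.0236, 0.0928]
orientation: [180.0, -0.1, 28.1]
contact_force: [4.5, 3.4, -3.1]
finger_gap: 0.0193
grasp_force: 5.0
```

```bash
python3 - <<'E'
from h import *
s=bot.read_state();p=s["tool_pos"];print(s["joint_pos"])
a=np.array([.5443,.0482]);psi=6.9
d=p[:2]-a
print("theta",np.radians((270+psi-np.degrees(np.arctan2(d[1],d[0])))%360),np.hypot(*d))
E
```

```text
[-46.34423403  30.41709798  52.56310036 119.56063782 -33.97943309
  46.03284516 -34.85035968]
theta 1.221722521866889 0.05442268703310471
```

Emit:
arm_command --plan '[[[0,0,0],[0,0,0],0.45],[[0,0,0],[0,0,0],0.45],[[0,0,-0.2],[0,0,0],0.45],[[0,0,-0.35],[0,0,0],0.45],[[0,0,-0.35],[0,0,0],0.6]]'

```text
time_s: 5.15
tool_pos: [0.494, 0.0216, 0.2287]
orientation: [-180.0, 0.1, 27.9]
contact_force: [1.1, 1.3, 0.5]
finger_gap: 0.0475
grasp_force: 0.0
```

```bash
python3 - <<'E'
from h import *
print(bot.read_state()["tool_pos"])
j=np.array([.4622,-.1870]);c=np.array([np.cos(np.radians(85.29)),np.sin(np.radians(85.29))])
g=j-.091*c;print("grip",g)
rows([(.42,-.08,.22,50),(g[0],g[1],.14,85.3)],.7)
E
```

```text
[0.49395908 0.02161001 0.22870296]
grip [ 0.45472777 -0.2776927 ]
[[-0.251, 0.123, 0.02], [-0.0, 0.001, -0.245], 0.7]
[[-0.264, 0.089, 0.019], [-0.0, 0.001, -0.245], 0.7]
[[-0.274, 0.055, 0.02], [-0.001, 0.001, -0.246], 0.7]
  at [ 0.42 -0.08  0.22] [180.   0.  50.]
[[-0.215, 0.256, 0.133], [0.0, 0.0, -0.294], 0.7]
[[-0.252, 0.22, 0.133], [0.0, 0.0, -0.294], 0.7]
[[-0.283, 0.179, 0.134], [0.0, 0.0, -0.294], 0.7]
[[-0.307, 0.133, 0.133], [0.0, 0.0, -0.295], 0.7]
  at [ 0.4547 -0.2777  0.14  ] [180.    0.   85.3]
```

Emit:
arm_command --plan '[[[-0.25,0.12,0.02],[0,0,-0.245],0.7],[[-0.265,0.09,0.02],[0,0,-0.245],0.7],[[-0.275,0.055,0.02],[0,0,-0.245],0.7],[[-0.215,0.256,0.1],[0,0,-0.294],0.7],[[-0.25,0.22,0.1],[0,0,-0.294],0.7]]'

```text
time_s: 5.78
tool_pos: [0.4346, -0.162, 0.1938]
orientation: [179.9, -0.1, 65.2]
contact_force: [0.6, 0.8, 0.7]
finger_gap: 0.0641
grasp_force: 0.0
```

Emit:
arm_command --plan '[[[-0.283,0.18,0.1],[0,0,-0.294],0.7],[[-0.307,0.133,0.1],[0,0,-0.294],0.7],[[0,0,0],[0,0,0],0.7]]'

```text
time_s: 6.15
tool_pos: [0.4442, -0.2658, 0.1639]
orientation: [-180.0, 0.2, 81.9]
contact_force: [0.6, 1.5, 0.4]
finger_gap: 0.0644
grasp_force: 0.0
```

```bash
python3 - <<'E'
from h import *
f=grab("top");np.savez("top1.npz",**f)
a=cv2.resize(f["pixels"][180:330,170:420],None,fx=3.2,fy=3.2,interpolation=cv2.INTER_CUBIC);cv2.imwrite("pics/t1.png",a[...,::-1])
print(bot.read_state()["tool_pos"])
rows([(.4547,-.2777,.10,85.3),(.4547,-.2777,.033,85.3)],.7)
E
```

```text
[ 0.44498676 -0.26287102  0.1640464 ]
[[-0.044, 0.039, 0.214], [-0.001, 0.001, -0.057], 0.7]
[[-0.045, 0.038, 0.213], [-0.001, 0.002, -0.056], 0.7]
  at [ 0.4547 -0.2776  0.1   ] [180.   -0.   85.3]
[[-0.0, -0.0, 0.223], [0.0, -0.0, -0.0], 0.7]
[[-0.0, -0.0, 0.224], [0.0, -0.0, -0.0], 0.7]
  at [ 0.4547 -0.2776  0.033 ] [180.   -0.   85.3]
```

View pics/t1.png

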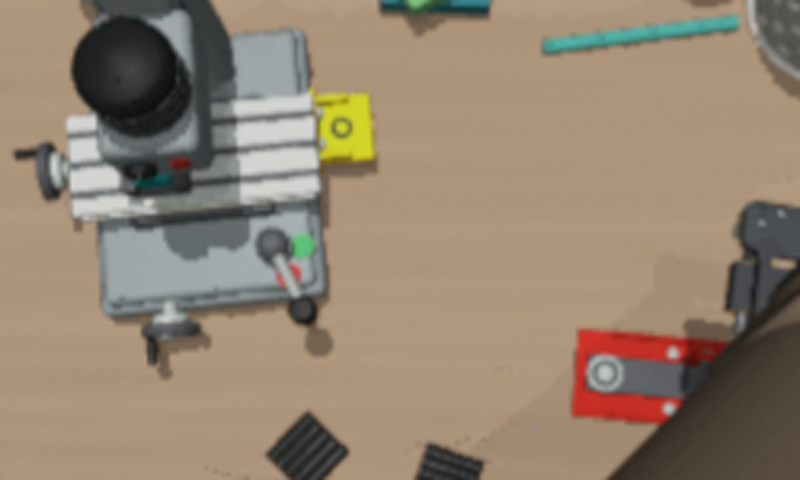

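The lever arm now lies over the red mark, with the knob at crop (303,310), and the lug ring at (342,127) hasn't moved. I'll check the angle and grasp the jack.

Emit:
arm_command --plan '[[[-0.044,0.039,0.214],[0,0,-0.057],0.7],[[-0.044,0.039,0.214],[0,0,-0.057],0.7],[[0,0,0],[0,0,0],0.7]]'

```text
time_s: 6.58
tool_pos: [0.4561, -0.2726, 0.099]
orientation: [-179.8, -0.0, 85.7]
contact_force: [-0.0, 0.4, 0.6]
finger_gap: 0.0644
grasp_force: 0.0
```

```bash
python3 - <<'E'
from h import *
f=dict(np.load("top1.npz"));px=lambda x,y:((x+.5)/3.2-.5+170,(y+.5)/3.2-.5+180)
k=ray(f,*px(303,310),.105);d=k[:2]-[.5443,.0482]
print("theta",np.radians((276.9-np.degrees(np.arctan2(d[1],d[0])))%360),np.hypot(*d),"ring",ray(f,*px(342,127),.035),"sad",ray(f,*px(604.5,373),.02))
print(bot.read_state()["tool_pos"])
rows([(.4547,-.2777,.033,85.3)],.7)
E
```

```text
theta 1.1919350555426282 0.05649194632898304 ring [0.63631644 0.00535493 0.035     ] sad [ 0.46210486 -0.18692669  0.02      ]
[ 0.45606555 -0.27260338  0.09899055]
[[-0.017, -0.003, 0.22], [-0.003, -0.001, 0.006], 0.7]
[[-0.018, -0.002, 0.22], [-0.003, -0.0, 0.007], 0.7]
  at [ 0.4548 -0.2777  0.033 ] [180.   -0.   85.3]
```

Emit:
arm_command --plan '[[[-0.018,-0.005,0.22],[0,0,0.006],0.7],[[-0.018,-0.005,0.22],[0,0,0.006],0.7],[[0,0,0],[0,0,0],0.7]]'

```text
time_s: 6.95
tool_pos: [0.4544, -0.2783, 0.0342]
orientation: [-179.9, -0.0, 85.3]
contact_force: [0.3, 0.5, 0.2]
finger_gap: 0.0645
grasp_force: 0.0
```

Emit:
arm_command --plan '[[[0,0,0],[0,0,0],0.3],[[0,0,0],[0,0,0],0.3],[[0,0,0],[0,0,0],0.3],[[0,0,0],[0,0,0],0.3]]' --grip_force 40

```text
time_s: 7.45
tool_pos: [0.4553, -0.2796, 0.0351]
orientation: [179.9, 0.0, 85.3]
contact_force: [-1.1, 1.9, 7.8]
finger_gap: 0.0356
grasp_force: 40.0
```

```bash
python3 - <<'E'
from h import *
s=bot.read_state();p=s["tool_pos"];print(p,s["orientation"],s["joint_pos"])
# jack-saddle in tool offset: assume jack yaw ~ tool yaw if pads aligned
L=np.array([.6363,.0057]);yaw=90.
g=L-np.array([0,.091]) 
rows([(p[0],p[1],p[2]+.03,s["orientation"][2]),(.55,-.24,p[2]+.03,88),(g[0],g[1]-.07,p[2]+.03,90)],.3,step=.04,turn=6)
E
```

```text
[ 0.45534906 -0.27955399  0.03512831] [1.79927214e+02 3.02887802e-02 8.52873777e+01] [ -0.34708807  34.9110521   37.23817496 116.17073083 -32.97833053
  39.52496704  53.43501202]
[[-0.0, 0.0, -0.2], [0.002, 0.001, 0.0], 0.3]
  at [ 0.4553 -0.2795  0.0651] [180.    0.   85.3]
[[0.105, 0.202, 0.0], [0.0, 0.0, -0.03], 0.3]
[[0.102, 0.204, 0.0], [0.0, 0.0, -0.03], 0.3]
[[0.098, 0.206, 0.0], [0.0, 0.0, -0.03], 0.3]
  at [ 0.55   -0.24    0.0651] [180.   0.  88.]
[[0.146, 0.139, 0.0], [0.0, 0.0, -0.017], 0.3]
[[0.145, 0.14, 0.0], [0.0, 0.0, -0.017], 0.3]
[[0.144, 0.141, 0.0], [0.0, 0.0, -0.017], 0.3]
[[0.142, 0.143, 0.0], [0.0, 0.0, -0.016], 0.3]
  at [ 0.6363 -0.1553  0.0652] [180.   0.  90.]
```

Emit:
arm_command --plan '[[[0,0,-0.07],[0,0,0],0.3],[[0,0,-0.1],[0,0,0],0.3],[[0.105,0.2,0],[0,0,-0.03],0.3],[[0.1,0.204,0],[0,0,-0.03],0.3],[[0.1,0.206,0],[0,0,-0.03],0.3]]'

```text
time_s: 8.07
tool_pos: [0.5503, -0.2394, 0.0606]
orientation: [180.0, 0.0, 88.0]
contact_force: [-0.5, 0.0, -8.8]
finger_gap: 0.0357
grasp_force: 40.0
```

Emit:
arm_command --plan '[[[0.13,0.14,0],[0,0,-0.017],0.3],[[0.13,0.14,0],[0,0,-0.017],0.3],[[0.13,0.14,0],[0,0,-0.017],0.3],[[0.13,0.14,0],[0,0,-0.017],0.3],[[0,0,0],[0,0,0],0.3]]'

```text
time_s: 8.7
tool_pos: [0.6372, -0.1596, 0.0594]
orientation: [180.0, -0.1, 90.3]
contact_force: [0.1, -0.5, -9.1]
finger_gap: 0.0355
grasp_force: 40.0
```

```bash
python3 - <<'E'
from h import *
s=bot.read_state();print(s["tool_pos"],s["orientation"],s["finger_gap"],s["joint_pos"])
f=grab("side");np.savez("s2.npz",**f);cv2.imwrite("pics/s2.png",cv2.resize(f["pixels"][150:350,230:430],None,fx=3,fy=3,interpolation=cv2.INTER_CUBIC)[...,::-1])
E
```

```text
[ 0.63723743 -0.15958583  0.05936081] [ 1.79956668e+02 -5.99888505e-02  9.03090181e+01] 0.03549420406847331 [-14.21689085  42.07105779  38.09304684  97.1138033  -31.71853665
  52.0346466   37.0939589 ]
```

View pics/s2.png

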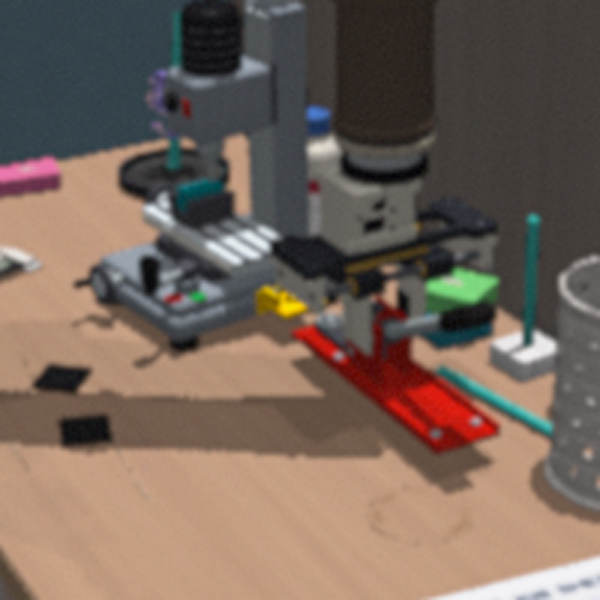

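Emit:
arm_command --plan '[[[0,0,0.08],[0,0,0],0.3],[[0,0,0.08],[0,0,0],0.3],[[0,0,0],[0,0,0],0.3]]' --grip_force 40

```text
time_s: 9.12
tool_pos: [0.6343, -0.1644, 0.0348]
orientation: [-179.9, 0.0, 89.9]
contact_force: [0.1, -0.5, -7.9]
finger_gap: 0.036
grasp_force: 40.0
```

```bash
python3 - <<'E'
from h import *
f=grab("top");np.savez("top2.npz",**f);s=bot.read_state();print(s["tool_pos"],s["contact_force"])
cv2.imwrite("pics/t2.png",cv2.resize(f["pixels"][190:290,240:400],None,fx=5,fy=5,interpolation=cv2.INTER_CUBIC)[...,::-1])
E
```

```text
[ 0.63440296 -0.16428734  0.03500482] [-0.19844051 -0.19336562 -8.27025937]
```

View pics/t2.png

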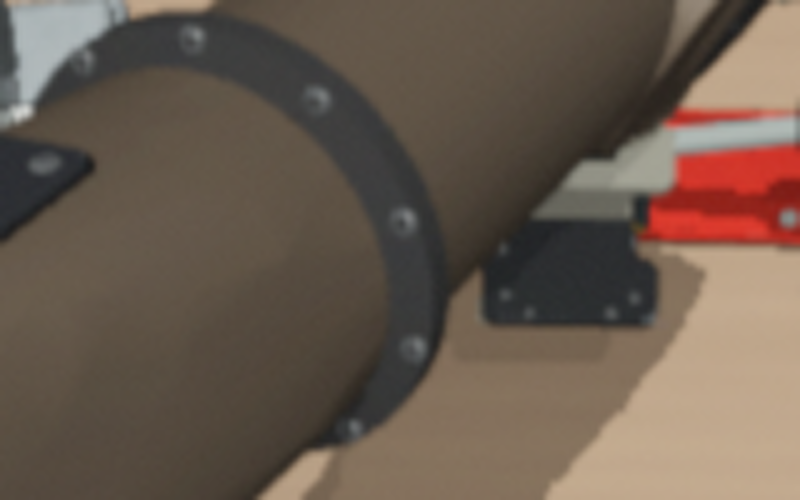

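The top view is blocked by the forearm, which comes in from the lower left, and the jack is visible only at right. I'll check the forearm's height against the mill head and work out the slide.

```bash
python3 - <<'E'
from h import *
f=dict(np.load("top2.npz"));P=pts(f)
for u,v in [(250,285),(265,260),(285,230),(300,215),(330,205),(345,200),(350,195)]: print((u,v),P[v,u].round(3))
# rear jack edge from side view
rows([(.637,-.0875,.0345,90)],.3,step=.026)
E
```

```text
(250, 285) [ 0.426 -0.024  0.649]
(265, 260) [ 0.451 -0.037  0.643]
(285, 230) [ 0.485 -0.054  0.624]
(300, 215) [ 0.507 -0.068  0.602]
(330, 205) [ 0.529 -0.102  0.567]
(345, 200) [ 0.542 -0.121  0.542]
(350, 195) [ 0.551 -0.128  0.533]
[[0.171, 0.006, 0.001], [-0.0, 0.0, -0.0], 0.3]
[[0.17, 0.005, 0.001], [-0.001, 0.001, -0.001], 0.3]
[[0.171, 0.006, 0.001], [-0.0, 0.0, -0.0], 0.3]
  at [ 0.637  -0.0875  0.0345] [-180.    0.   90.]
```

Emit:
arm_command --plan '[[[0.125,0.005,0],[0,0,0],0.3],[[0.125,0.005,0],[0,0,0],0.3],[[0.125,0.005,0],[0,0,0],0.3],[[0.125,0.003,0],[0,0,0],0.3],[[0,0,0],[0,0,0],0.3]]'

```text
time_s: 9.8
tool_pos: [0.6382, -0.0859, 0.0356]
orientation: [180.0, -0.0, 90.2]
contact_force: [1.0, -0.0, -8.7]
finger_gap: 0.0351
grasp_force: 40.0
```

```bash
python3 - <<'E'
from h import *
s=bot.read_state();print(s["tool_pos"],s["orientation"],s["contact_force"])
f=grab("side");np.savez("s3.npz",**f)
cv2.imwrite("pics/s3.png",cv2.resize(f["pixels"][200:320,260:420],None,fx=5,fy=5,interpolation=cv2.INTER_CUBIC)[...,::-1])
rows([(.637,-.0875,.0345,90)],.3,step=.026)
E
```

```text
[ 0.6381769  -0.08589381  0.035594  ] [ 1.79979091e+02 -1.59997659e-02  9.02211413e+01] [ 0.96445805 -0.01646689 -8.69059949]
[[0.002, -0.007, 0.009], [0.001, 0.002, 0.004], 0.3]
  at [ 0.6369 -0.0875  0.0344] [180.  -0.  90.]
```

View pics/s3.png

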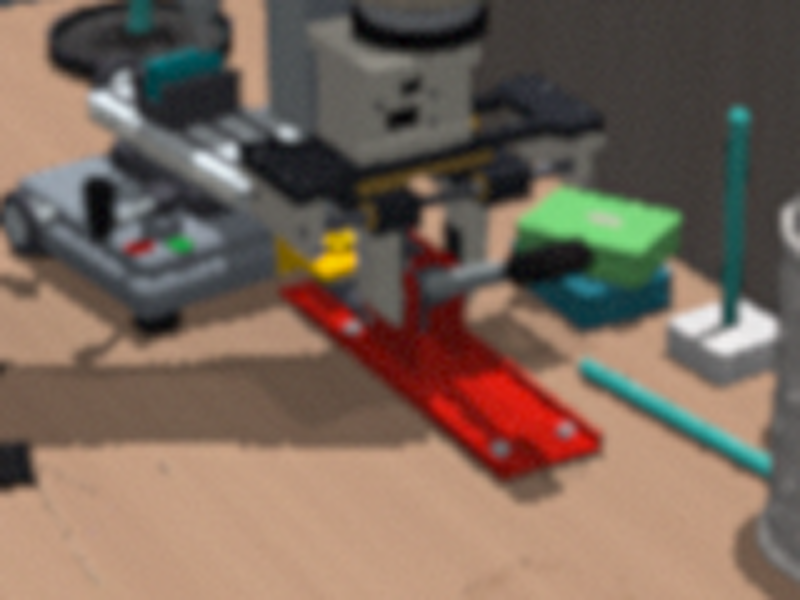

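The side crop shows the toe under the lug at (330,255) and the rear corners at about (507,478) and (600,440). A thin shadow shows under the rear edge, so the jack is probably hanging slightly. I'll correct by 1–2 mm, lower it and check the rear edge.

Emit:
arm_command --plan '[[[0,-0.006,0.01],[0,0,0],0.3],[[-0.006,0,0.01],[0,0,0],0.3],[[0,0,0.005],[0,0,0],0.3],[[0,0,0],[0,0,0],0.3]]'

```text
time_s: 10.35
tool_pos: [0.637, -0.0899, 0.0343]
orientation: [179.9, -0.1, 90.0]
contact_force: [-8.0, 6.3, 18.2]
finger_gap: 0.0359
grasp_force: 40.0
```

```bash
python3 - <<'E'
from h import *
s=bot.read_state();print(s["tool_pos"],s["contact_force"])
def go(f):
    P=pts(f);hsv=cv2.cvtColor(f["pixels"],cv2.COLOR_RGB2HSV).astype(int)
    m=((hsv[...,0]<8)|(hsv[...,0]>172))&(hsv[...,1]>150)&(hsv[...,2]>60);m[:245]=0;m[320:]=0;m[:,:300]=0;m[:,400:]=0
    # base-plate rear points: low z
    q=P[m];q=q[(q[:,2]<.03)&(q[:,2]>-.02)]
    for a,b in ((-.225,-.19),(-.19,-.16),(-.16,-.13),(-.13,-.1)):
        k=q[(q[:,1]>a)&(q[:,1]<b)];print(a,len(k),np.percentile(k[:,0],[1,50,99]).round(4),np.percentile(k[:,2],[5,30,50]).round(4))
    print("rear y",np.percentile(q[:,1],[.5,2]))
    c,_=cv2.findContours(m.astype(np.uint8),cv2.RETR_EXTERNAL,cv2.CHAIN_APPROX_NONE);c=max(c,key=cv2.contourArea)[:,0]
    i=c[np.argmax(c[:,1])];j=c[np.argmax(c[:,0]+.3*c[:,1])];print(i,ray(f,*i,0.),j,ray(f,*j,0.))
go(dict(np.load("s3.npz")));print();f=grab("side");go(f);np.savez("s4.npz",**f)
E
```

```text
[ 0.63701489 -0.0899174   0.0343279 ] [-7.97215545  6.2680755  18.19469362]
-0.225 159 [0.6065 0.6393 0.6706] [0.0065 0.0088 0.0102]
-0.19 144 [0.6065 0.6403 0.6702] [0.0077 0.0095 0.0105]
-0.16 140 [0.6056 0.6385 0.6709] [0.0074 0.0093 0.0106]
-0.13 159 [0.6062 0.6402 0.672 ] [0.0079 0.0099 0.0112]
rear y [-0.22250032 -0.22007177]
[360 295] [ 0.61653954 -0.20819383  0.        ] [379 289] [ 0.67621078 -0.20656745  0.        ]

-0.225 170 [0.605  0.6377 0.6703] [0.0062 0.0087 0.0096]
-0.19 145 [0.6054 0.6385 0.6696] [0.0064 0.0086 0.0101]
-0.16 142 [0.6044 0.6403 0.6695] [0.0064 0.0085 0.0099]
-0.13 164 [0.6054 0.6388 0.6709] [0.0065 0.009  0.0105]
rear y [-0.22679867 -0.22448194]
[360 296] [ 0.61386927 -0.21259081  0.        ] [379 291] [ 0.67043998 -0.21549124  0.        ]
```

Emit:
arm_command --plan '[[[0.01,0,-0.008],[0,0,0],0.3],[[0.01,0,0],[0,0,0],0.3],[[0.01,0,0],[0,0,0],0.3],[[0,0,0],[0,0,0],0.3]]'

```text
time_s: 10.9
tool_pos: [0.6372, -0.0893, 0.0344]
orientation: [179.9, 0.3, 89.9]
contact_force: [-2.6, -7.4, 5.4]
finger_gap: 0.0359
grasp_force: 40.0
```

Emit:
arm_command --plan '[[[0.01,0,-0.006],[0,0,0],0.3],[[0.01,0,0],[0,0,0],0.3],[[0.005,0,0],[0,0,0],0.3],[[0,0,0],[0,0,0],0.3]]'

```text
time_s: 11.4
tool_pos: [0.6374, -0.0832, 0.0345]
orientation: [179.9, 0.2, 90.0]
contact_force: [-0.4, -5.8, -1.6]
finger_gap: 0.0359
grasp_force: 40.0
```

Emit:
arm_command --plan '[[[0,0,0],[0,0,0],0.6],[[0,0,0],[0,0,0],0.6],[[0,0,0],[0,0,0],0.6],[[0,0,0],[0,0,0],0.6]]'

```text
time_s: 11.9
tool_pos: [0.6371, -0.0812, 0.0342]
orientation: [180.0, 0.0, 90.0]
contact_force: [-0.4, -0.3, 0.1]
finger_gap: 0.0549
grasp_force: 0.0
```

```bash
python3 - <<'E'
from h import *
s=bot.read_state();print(s["tool_pos"],s["contact_force"],s["finger_gap"])
f=grab("side");P=pts(f);hsv=cv2.cvtColor(f["pixels"],cv2.COLOR_RGB2HSV).astype(int)
m=((hsv[...,0]<8)|(hsv[...,0]>172))&(hsv[...,1]>150)&(hsv[...,2]>60);m[:245]=0;m[320:]=0;m[:,:300]=0;m[:,400:]=0
q=P[m];q=q[(q[:,2]<.03)&(q[:,2]>-.02)];print("rear y",np.percentile(q[:,1],[.5,2]),np.percentile(q[:,0],[1,99]),np.percentile(q[:,2],[5,50]))
m=(hsv[...,0]>20)&(hsv[...,0]<35)&(hsv[...,1]>150)&(hsv[...,2]>100);m[:230]=0;m[270:]=0;m[:,:300]=0;m[:,345:]=0
q=P[m];print("lug",len(q),np.percentile(q,[2,50,98],axis=0).round(4))
rows([(s["tool_pos"][0],s["tool_pos"][1],.15,90)],.6)
E
```

```text
[ 0.63709813 -0.08121116  0.03415722] [-0.38259588 -0.27712155  0.13637936] 0.05490750560645934
rear y [-0.22225607 -0.21812614] [0.6047466  0.67000054] [0.00633247 0.01028988]
lug 54 [[ 0.5581 -0.1183  0.0243]
 [ 0.6154  0.0032  0.0362]
 [ 0.6351  0.0246  0.1097]]
[[-0.0, 0.0, -0.257], [0.0, 0.0, 0.0], 0.6]
[[-0.0, 0.0, -0.258], [0.001, 0.001, 0.001], 0.6]
[[0.0, 0.001, -0.257], [0.0, 0.0, 0.0], 0.6]
  at [ 0.6371 -0.0812  0.15  ] [180.   0.  90.]
```

Emit:
arm_command --plan '[[[0,0,-0.26],[0,0,0],0.6],[[0,0,-0.33],[0,0,0],0.6],[[0,0,-0.33],[0,0,0],0.6],[[-0.3,0,0],[0,0,0],0],[[-0.3,0,0],[0,0,0],0]]'

```text
time_s: 12.58
tool_pos: [0.6375, -0.1716, 0.1731]
orientation: [179.9, 0.0, 90.1]
contact_force: [-0.1, 0.7, -0.2]
finger_gap: 0.0393
grasp_force: 0.0
```

Emit:
arm_command --plan '[[[-0.25,0,0],[0,0,0],0],[[0,0,0],[0,0,0],0],[[0,0,0],[0,0,0],0]]'

```text
time_s: 12.95
tool_pos: [0.637, -0.2081, 0.172]
orientation: [180.0, -0.0, 90.0]
contact_force: [0.4, 1.0, -0.5]
finger_gap: 0.0095
grasp_force: 0.0
```

```bash
python3 - <<'E'
from h import *
s=bot.read_state();print(s["tool_pos"],s["contact_force"],s["finger_gap"],s["joint_pos"])
for n in("side","top"):
    f=grab(n);P=pts(f);V=f["pixels"].max(-1).astype(int)
    m=(V<70)&(P[...,2]>.095)&(P[...,2]<.145)&(abs(P[...,0]-.637)<.04)&(P[...,1]<-.16)&(P[...,1]>-.27)
    q=P[m];print(n,len(q));len(q) and print(np.percentile(q,[2,50,98],axis=0).round(4))
    hsv=cv2.cvtColor(f["pixels"],cv2.COLOR_RGB2HSV)
    if n=="top":
        P2=P[230:290,240:300];print("top visible knob?",f["pixels"][276,264])
        cv2.imwrite("pics/t5.png",cv2.resize(f["pixels"][170:330,180:430],None,fx=3.2,fy=3.2,interpolation=cv2.INTER_CUBIC)[...,::-1])
E
```

```text
[ 0.63703289 -0.20811135  0.17199444] [ 0.35360841  0.99466469 -0.53287023] 0.009531601531179601 [-12.48302262  36.72224213  43.08652362  89.44293604 -26.89800254
  64.59159261  36.68398311]
side 125
[[ 0.6216 -0.2405  0.107 ]
 [ 0.6286 -0.229   0.1285]
 [ 0.6481 -0.1941  0.1381]]
top 0
top visible knob? [108  95  80]
```

View pics/t5.png

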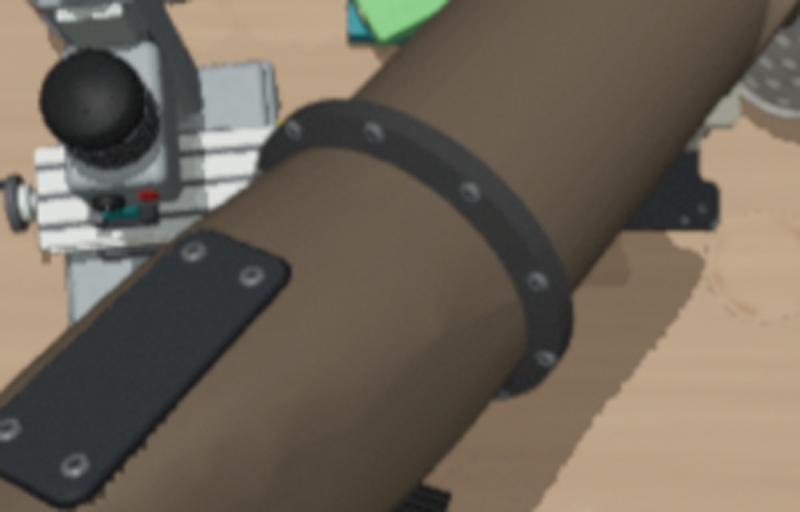

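The top crop shows the forearm over the scene, high and clear, with the mill undisturbed at (150,150). The side depth puts the handle pad near y −0.215, z about 0.125–0.138, matching the expected arc. Next I'll plan the press along that arc.

```bash
python3 - <<'E'
from h import *
W=[(.637,-.211,.135,90)]
for a in np.linspace(.5,.04,9)[1:]: W.append((.637,-.092-.14*np.cos(a)+.009*np.sin(a),.05+.14*np.sin(a)+.009*np.cos(a),90))
rows(W,0)
E
```

```text
[[-0.026, -0.003, 0.246], [0.001, -0.0, 0.005], 0]
  at [ 0.6369 -0.211   0.1351] [-180.   -0.   90.]
[[-0.024, 0.001, 0.113], [-0.0, -0.0, -0.0], 0]
  at [ 0.6371 -0.2146  0.1181] [-180.   -0.   90.]
[[-0.025, -0.0, 0.048], [-0.0, -0.0, -0.0], 0]
  at [ 0.6371 -0.2184  0.1109] [-180.   -0.   90.]
[[-0.022, -0.0, 0.049], [-0.0, -0.0, -0.0], 0]
  at [ 0.6371 -0.2217  0.1036] [-180.   -0.   90.]
[[-0.019, -0.0, 0.05], [-0.0, -0.0, -0.0], 0]
  at [ 0.6371 -0.2245  0.0961] [-180.   -0.   90.]
[[-0.016, -0.0, 0.052], [-0.0, -0.0, -0.0], 0]
  at [ 0.6371 -0.2269  0.0883] [-180.   -0.   90.]
[[-0.013, -0.0, 0.052], [-0.0, -0.0, -0.0], 0]
  at [ 0.6371 -0.2289  0.0805] [-180.   -0.   90.]
[[-0.011, -0.0, 0.052], [-0.0, -0.0, -0.0], 0]
  at [ 0.6371 -0.2305  0.0727] [-180.   -0.   90.]
[[-0.007, -0.0, 0.054], [-0.0, -0.0, -0.0], 0]
  at [ 0.6371 -0.2316  0.0646] [-180.   -0.   90.]
```

Emit:
arm_command --plan '[[[-0.01,0,0.12],[0,0,0],0],[[-0.01,0,0.12],[0,0,0],0],[[-0.02,0,0.06],[0,0,0],0],[[-0.02,0,0.06],[0,0,0],0],[[0,0,0],[0,0,0],0]]' --grip_force 20

```text
time_s: 13.68
tool_pos: [0.6366, -0.218, 0.1181]
orientation: [-180.0, -0.0, 90.0]
contact_force: [-4.4, 4.0, 10.3]
finger_gap: 0.0005
grasp_force: 5.5
```

Emit:
arm_command --plan '[[[-0.022,0,0.05],[0,0,0],0],[[-0.022,0,0.05],[0,0,0],0],[[-0.02,0,0.05],[0,0,0],0],[[0,0,0],[0,0,0],0]]'

```text
time_s: 14.18
tool_pos: [0.637, -0.2273, 0.0961]
orientation: [180.0, -0.0, 90.0]
contact_force: [-3.9, 3.1, 9.7]
finger_gap: 0.0007
grasp_force: 5.5
```

Emit:
arm_command --plan '[[[-0.018,0,0.05],[0,0,0],0],[[-0.016,0,0.05],[0,0,0],0],[[-0.01,0,0.05],[0,0,0],0],[[0,0,0],[0,0,0],0]]'

```text
time_s: 14.68
tool_pos: [0.637, -0.2329, 0.0736]
orientation: [180.0, -0.1, 90.1]
contact_force: [-6.0, 8.6, 19.1]
finger_gap: 0.0001
grasp_force: 9.8
```

```bash
cat > chk.py <<'E'
from h import *
s=bot.read_state();print(s["tool_pos"],s["contact_force"])
f=grab("side");P=pts(f);hsv=cv2.cvtColor(f["pixels"],cv2.COLOR_RGB2HSV).astype(int)
m=((hsv[...,0]<8)|(hsv[...,0]>172))&(hsv[...,1]>150)&(hsv[...,2]>60);m[:245]=0;m[320:]=0;m[:,:300]=0;m[:,400:]=0
q=P[m];q=q[(q[:,2]<.03)&(q[:,2]>-.02)];print("rear y",np.percentile(q[:,1],[.5,2]),np.percentile(q[:,0],[1,99]),np.percentile(q[:,2],[5,50]))
m=(hsv[...,0]>20)&(hsv[...,0]<35)&(hsv[...,1]>150)&(hsv[...,2]>100)&(abs(P[...,0]-.63)<.05)&(abs(P[...,1])<.05)
q=P[m];print("lug",len(q),np.percentile(q,[2,50,98],axis=0).round(4))
import sys;cv2.imwrite("pics/"+sys.argv[1],cv2.resize(f["pixels"][190:310,260:420],None,fx=5,fy=5,interpolation=cv2.INTER_CUBIC)[...,::-1])
E
python3 chk.py c1.png
```

```text
[ 0.63697397 -0.23289354  0.07364123] [-5.99714452  8.56300383 19.13848908]
rear y [-0.22124525 -0.21775383] [0.60477349 0.66988334] [0.0064256  0.01004635]
lug 187 [[ 0.6065 -0.0154  0.036 ]
 [ 0.6307  0.0121  0.05  ]
 [ 0.6609  0.0408  0.0611]]
```

Emit:
arm_command --plan '[[[0,0,0.04],[0,0,0],0],[[0.005,0,0.03],[0,0,0],0],[[0.005,0,0.02],[0,0,0],0],[[0,0,0],[0,0,0],0]]'

```text
time_s: 15.22
tool_pos: [0.637, -0.234, 0.0631]
orientation: [179.9, 0.0, 90.0]
contact_force: [-11.3, 4.8, 31.6]
finger_gap: 0.0004
grasp_force: 16.2
```

```bash
python3 chk.py c2.png
```

```text
[ 0.63703903 -0.23396152  0.06308337] [-11.32689169   4.80860717  31.56253409]
rear y [-0.22165357 -0.21912728] [0.60478211 0.66819484] [0.00598502 0.00987059]
lug 173 [[ 0.605  -0.0146  0.0414]
 [ 0.6296  0.0129  0.0541]
 [ 0.6568  0.0357  0.0634]]
```

Emit:
arm_command --plan '[[[0,-0.006,0],[0,0,0],0],[[0,0,0],[0,0,0],0],[[0,0,0],[0,0,0],0]]'

```text
time_s: 15.65
tool_pos: [0.637, -0.234, 0.0633]
orientation: [179.8, 0.1, 90.0]
contact_force: [-9.1, 5.6, 32.8]
finger_gap: 0.0007
grasp_force: 16.6
```

```bash
python3 - <<'E'
from h import *
s=bot.read_state();print(s["tool_pos"],s["contact_force"])
psi=np.radians(6.9);R=np.array([[np.cos(psi),-np.sin(psi)],[np.sin(psi),np.cos(psi)]])
o=np.array([.6361,.0057])-R@[.020,-.101]
for f in (dict(np.load("side0.npz")),dict(np.load("s4.npz")),grab("side")):
    P=pts(f);hsv=cv2.cvtColor(f["pixels"],cv2.COLOR_RGB2HSV).astype(int)
    M=(P[...,:2]-o)@R
    y=(hsv[...,0]>20)&(hsv[...,0]<35)&(hsv[...,1]>150)&(hsv[...,2]>100)&(M[...,1]<-.105)&(M[...,1]>-.13)&(abs(M[...,0]-.02)<.03)
    print("lug outer top z",y.sum(),np.percentile(P[y][:,2],[20,50,90]).round(4) if y.sum() else 0, "y edge",np.percentile(M[y][:,1],2).round(4) if y.sum() else 0)
    # base top front strip (right of lever, front)
    b=(M[...,0]<-.045)&(M[...,0]>-.095)&(abs(M[...,1])<.075)&(P[...,2]>.03)&(P[...,2]<.075)&(hsv[...,1]<70)
    q=np.c_[M[b],P[b][:,2]];A=np.c_[q[:,:2],np.ones(len(q))];c=np.linalg.lstsq(A,q[:,2],rcond=None)[0]
    k=abs(A@c-q[:,2])<.004;c=np.linalg.lstsq(A[k],q[k,2],rcond=None)[0];print("base plane slope x,y,z0",c.round(4),k.sum())
    r=((hsv[...,0]<8)|(hsv[...,0]>172))&(hsv[...,1]>130)&(abs(M[...,0]+.086)<.03)&(abs(M[...,1]+.055)<.03)&(P[...,2]<.08);print("red dot px",r.sum(),M[r].mean(0) if r.sum() else 0)
    k=(hsv[...,2]<50)&(P[...,2]>.078)&(P[...,2]<.135)&(M[...,0]<-.06)&(M[...,0]>-.14)&(M[...,1]<-.035)&(M[...,1]>-.125);
    if k.sum(): m=np.median(M[k],0)-[-.066,-.048];print("knob",k.sum(),m,np.arctan2(-m[0],-m[1]))
E
```

```text
[ 0.63702661 -0.2339689   0.06329205] [-9.11691814  5.5950792  32.82892012]
lug outer top z 76 [0.035  0.0371 0.0401] y edge -0.1253
base plane slope x,y,z0 [0.1054 0.0074 0.058 ] 267
red dot px 10 [-0.08456676 -0.0531855 ]
knob 52 [-0.00446163 -0.06075833] 0.0733007612423143
lug outer top z 36 [0.0343 0.037  0.04  ] y edge -0.1259
base plane slope x,y,z0 [0.1095 0.0107 0.0581] 189
red dot px 8 [-0.0845193  -0.05476353]
knob 48 [-0.05456902 -0.02575684] 1.129794606945167
lug outer top z 47 [0.0501 0.0533 0.0562] y edge -0.1209
base plane slope x,y,z0 [ 0.16   -0.0012  0.0663] 147
red dot px 5 [-0.08411553 -0.0503399 ]
knob 54 [-0.05277516 -0.01673078] 1.263798987775856
```

```bash
python3 -c "
from station import bot
print(bot.hand_in())"
```

```text
the job is handed in; nothing more can be done
None
```

The job is handed in, but the verdict wasn't shown: the lever is at about 1.2 rad over the red mark, the jack is flat under the lug, and the handle is held at its stop with about 33 N, raising the lift point to about 43 mm.

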